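# Clear the level from the moulds and start the casting plate

## Robot

A 6-joint arm with a two-finger parallel gripper is mounted at the origin on the work surface. World frame = base frame: x ahead of the robot, y to its left, z up, the work surface at z = 0. Lengths are in m, angles in rad, forces in N, time in s.
With the tool pointing down it reaches from about 0.35 to 0.775 m from the base axis. Payload 7.3 kg.
Tool frame: the origin (TCP) lies between the finger pads; the fingertips stand 17 mm ahead of it and the grasp point (between the pads) lies 2 mm behind it; z points along the fingers, y is the line along which they close (so a half turn about z gives the same grasp; the last joint's range is limited). The gripper opens to 92 mm and grips with 3 to 60 N. Pads are 19 mm wide; open, the fingers measure 130 mm over their backs; the gripper's body (75 mm by 190 mm) begins 47 mm behind the grasp point.
Start: joints at [-1.269, 0.342, 1.524, -0, 1.275, -0.146], TCP at [0.227, -0.473, 0.244] pointing down, gripper open.
Joint ranges: [-2.53, 2.53], [-0.77, 2.02], [0.04, 2.7], [-1, 4.14], [0.28, 2.66], [-3.11, 3.11]. Speed limits (rad/s): [2.57, 2.57, 3.14, 3.14, 3.14, 3.14].

## Interface

Orientations are given as [roll, pitch, yaw] about the fixed x, y, z axes, in that order (R = Rz(yaw) Ry(pitch) Rx(roll)).
In Python, from cell import robot, optics gives the robot as it stands.
- The arm moves only by the tool play_rows, never from a script. Its argument "rows" is a list of rows, each a list of 7 numbers: the shift along the tool's x, y, z in cm, then the turn, a rotation vector about the tool's x, y, z in rad, then the opening, from 0 (shut) to 1 (fully open). In form: [[tx, ty, tz, wx, wy, wz, grip], ...]. A call has 1 to 20 rows; each row is the pose to reach, as a shift and turn from the pose commanded when the call began, along the tool's axes at that moment; what a row does not reach only later rows make up. A row lasts 1/10 s, in which the tool goes at most 50 mm and 8.59 degrees, less where a joint would pass 70% of its speed; a pose out of reach is approached as far as the arm can. A call with a gripper value outside its range is refused whole. The fingers move at their own pace and stop on an object; "squeeze" is the grip in N (left out, the last holds). Time passes only in rows, so rows that repeat a pose let the fingers close. It gives the time, the measured TCP pose, the force, the opening and the grip force at its end, in the units of the state.
- robot.observe(): the state, without advancing time (a new reading comes with each control period).
- optics.read_camera(name): name is "side" or "top" or "wrist"; returns (picture, depth): 400x640x3 uint8, red, green, blue; 400x640 float32, m along the optical axis (not along the pixel's ray), 0 where there is no reading.
- optics.camera_model(name): a dict with "fx", "fy", "cx", "cy" (pixels), "origin" and "rotation" of the camera in the world; the wrist camera has in their place "tool_from_camera" (4x4, takes a point from camera to tool coordinates, whose origin is the TCP and whose axes are the flange's). Camera axes: x right, y up, looking along -z (the intrinsics and any distortion apply to the point x, -y, -z); pixel columns grow to the right and rows downward; lengths in m; the calibration is good to about 2 mm. A picture is of the moment at which its call begins: read the wrist's pose just before it. camera_model takes no time and is no camera call.
- robot.hand_in(): hands the job in; it is judged then, once.
The state is a dict: "time": time; "qpos": joint angles; "qvel": joint speeds; "joint_efforts": joint torques, N m; "tool_pos": TCP position; "tool_rot": TCP orientation; "contact_force": force on the tool from outside, world axes, zero at the start; "torque": the same for the moment, N m; "opening": finger opening in m; "grip_force": force on a finger pad.
Only numpy, scipy, OpenCV 4.12 (cv2) and the standard library are available. Lean on these libraries where they do the work, as an engineer would, in place of code of your own. Each camera call takes 0.05 s, during which the arm holds its last target. There are 200 camera calls.

## Task

The two clay moulds on the round casting plate have been checked for level: lift the yellow spirit level off them without disturbing the moulds, and lean it in the plywood rest, with its foot down on the base against the red stop strip and its upper part leaning against the upright wall, about 45 degrees. Once it leans there by itself, start the plate at the blue control box: press the black sprung knob down, turn it clockwise until its white pointer is at the green mark, and let it spring back up so that it locks there. Leave the steel can and the lilac bowl where they are.

Things in the scene. Friction and masses are not known exactly. Their poses are not given: they have to be found in the camera images.
- level: yellow spirit level, black end caps, green vial: a rigid bar 200 mm long (its x), 20 mm thick (its y), 40 mm high (its z), about 0.2 kg. Origin: centre of its underside. It starts lying across the rims of both moulds, underside 80 mm above the table. Either end may be the foot, and either narrow long face may be below
- level_a (a point): centre of the level's end face at its +x end, 100 mm from its middle and 20 mm above its underside
- level_b (a point): centre of the level's end face at its -x end, 100 mm from its middle and 20 mm above its underside
- mould_a: loose red-brown teardrop mould filled with set white plaster, 35 mm high, 72 mm wide, about 106 mm long, 0.7 kg. Origin: centre of the round part's underside; the tip points along its y. Stands on the casting plate, a fixed round wooden board 270 mm across with its top 45 mm above the table
- mould_b: the second mould, the same as the first, beside it on the plate with its tip pointing the other way
- rest: fixed plywood leaning rest. Origin: on the table under its middle, z up. Base from x -72 to +78 mm, 110 mm wide (y), its top 10 mm above the table; red stop strip across the front (-x), upright wall across the back (+x). The level stands between them, foot against the strip, its lower long edge on the wall's top edge: it then leans at about 45 degrees, its lowest corner at about x = -43 mm
- rest_stop (a point): middle of the top inner edge of the red stop strip, at x = -55 mm in the rest, 22 mm above the table; the strip is 12 mm wide, 110 mm long and stands 12 mm above the base
- rest_wall (a point): middle of the top front edge of the upright wall, at x = +60 mm in the rest, 115 mm above the table; the wall is 12 mm thick and 110 mm wide
- control: fixed blue control box, 120 x 120 x 45 mm. Origin: centre of its underside at table level, z up. The knob stands in the middle of its top. On its top, around the knob, seen from above: white marks (off) lie at +0.65 to +0.25 rad from the box's +x axis, counterclockwise, the green mark (run) at -0.65 rad
- knob_top (a point): centre of the top of the knob's grip bar, 110 mm above the table when the knob is up. The knob is a black disc 72 mm across, its upper face 36 mm below this point, with an upright grip bar on it 64 mm long, 16 mm thick and 36 mm high. The point's x axis runs along the bar and points the way of the white pointer
- knob_press (a joint): how far the knob is pressed down, m: 0 = up, 0.014 = fully down. A spring pushes it up, about 5 N at the top and 10 N fully down. The knob turns past the stops only when it is pressed more than 9 mm, and turns easily at 11 to 13 mm; let go between the notches it stays about 9 mm down, unlocked
- knob_turn (a joint): knob angle, rad, growing clockwise from above. It starts up, in the off range 0 to 0.4, where it turns freely but is stopped at 0.46 unless pressed. The run notch (green mark) is at 1.3, 0.1 wide either way: there the knob springs fully up and locks. Its end stop at 1.8 is too far. Turning needs about 0.06 N m. The pointer stands at 0.65 minus this value from the box's +x
- can: steel can 66 mm across, 105 mm high, standing beyond the control box; leave it. Origin: centre of its underside
- tub: lilac bowl 110 mm across, 60 mm high, beyond the control box; leave it. Origin: centre of its underside
Things that resemble listed ones, but are neither listed nor needed, are in the scene too. What is meant by the level is not turquoise, and is the smaller of those in its own colour.

How it is judged:
By the outcome, as a careful person would: the job done as asked, in the order asked, and still so for the second after the job is handed in, with the robot touching nothing.
It also fails if it takes over 61 s, if anything falls off the work surface, if the arm or the gripper's body presses on something with over 40 N, if the wrist force passes 120 N, or if a joint passes its speed limit or range.

## Working session

There is one attempt and no reset: what is moved stays moved. The work goes in short steps, Python scripts to look and compute and a tool call to move; the robot and the scene stay as the last step left them, time stands still between calls to the robot, and variables do not carry over. Pictures are saved under pics/ and viewed, at most 10 in all, crops included, and the job is handed in when it is done.

Besides the shell and the picture viewer there is one more tool, called after "Call:" as name(argument=value, ...), one argument or row to a line, values as JSON. play_rows: Moves the arm, as the interface text tells. Its arguments: {"type":"object","properties":{"rows":{"type":"array"},"squeeze":{"type":"number"}},"required":["rows"]}

```bash
mkdir -p pics; ls
cat > h.py <<'E'
import numpy as np, cv2
from cell import robot, optics
from scipy.spatial.transform import Rotation as R
def shot(n,f):
    st=robot.observe(); p,d=optics.read_camera(n); cv2.imwrite(f'pics/{f}.png',p[:,:,::-1]); np.save(f'pics/{f}.npy',d)
    m=optics.camera_model(n); np.save(f'pics/{f}_m.npy',np.array([m,st],dtype=object),allow_pickle=True)
    return p,d
def rt(st): return R.from_euler('xyz',st['tool_rot'])
def pt(f,u,v,d=None):
    "pixel -> world"
    m,st=np.load(f'pics/{f}_m.npy',allow_pickle=True); D=np.load(f'pics/{f}.npy')
    if d is None:
        w=D[int(v)-1:int(v)+2,int(u)-1:int(u)+2]; d=np.median(w[w>0])
    c=np.array([(u-m['cx'])/m['fx']*d,-(v-m['cy'])/m['fy']*d,-d])
    if 'tool_from_camera' in m:
        T=np.array(m['tool_from_camera']); return rt(st).apply(T[:3,:3]@c+T[:3,3])+np.array(st['tool_pos'])
    return np.array(m['rotation'])@c+np.array(m['origin'])
def cloud(f):
    m,st=np.load(f'pics/{f}_m.npy',allow_pickle=True); D=np.load(f'pics/{f}.npy')
    v,u=np.mgrid[:400,:640]; c=np.stack([(u-m['cx'])/m['fx']*D,-(v-m['cy'])/m['fy']*D,-D],-1)
    if 'tool_from_camera' in m:
        T=np.array(m['tool_from_camera']); return rt(st).apply((c@T[:3,:3].T+T[:3,3]).reshape(-1,3)).reshape(c.shape)+np.array(st['tool_pos'])
    return c@np.array(m['rotation']).T+np.array(m['origin'])
E
python3 -c "
from h import *
shot('top','top0');shot('side','side0')
for n in('top','side','wrist'):print(optics.camera_model(n))
print(robot.observe())"
```

```text
pics
{'fx': 471.76621748452243, 'fy': 471.76621748452243, 'cx': 323.50928408955986, 'cy': 199.99909883843694, 'origin': array([ 0.23916086, -0.14209901,  1.45041481]), 'rotation': array([ 0.2058997 ,  0.00257822, -1.56485287])}
{'fx': 496.43983879886974, 'fy': 496.43983879886974, 'cx': 316.2110635091869, 'cy': 204.67518488430542, 'origin': array([-0.40601708, -1.12186777,  1.04928814]), 'rotation': array([ 0.94008832,  0.00223936, -0.76960922])}
{'fx': 305.77452900969763, 'fy': 305.77452900969763, 'cx': 316.15550671299684, 'cy': 203.99285724744513, 'tool_from_camera': array([[ 5.00884720e-05,  9.52551878e-01,  3.04376275e-01,
         8.28026971e-02],
       [ 9.99999351e-01,  2.98622311e-04, -1.09910565e-03,
         3.33386951e-05],
       [-1.13784869e-03,  3.04376133e-01, -9.52551245e-01,
        -1.40938493e-01],
       [ 0.00000000e+00,  0.00000000e+00,  0.00000000e+00,
         1.00000000e+00]])}
{'time': 0.1, 'qpos': array([-1.26899172e+00,  3.42679162e-01,  1.52493913e+00, -5.36044955e-05,
        1.27538697e+00, -1.46017427e-01]), 'qvel': array([ 1.74400686e-03, -1.27055323e-04, -1.97716506e-03, -7.57713662e-05,
       -1.46932692e-03, -8.31978361e-05]), 'joint_efforts': array([ 1.71188476e-03, -4.32005847e+01, -2.44694531e+01,  7.19891069e-02,
        5.26613113e-02, -4.84781026e-05]), 'tool_pos': array([ 0.22722056, -0.47289811,  0.24309473]), 'tool_rot': array([-3.14018762e+00, -1.54818455e-04,  4.47837571e-01]), 'contact_force': array([0.32601499, 0.06298519, 0.2770208 ]), 'torque': array([ 0.04945202, -0.00786227,  0.0240196 ]), 'grip_force': 0.0, 'opening': 0.09198605248712567}
```

```bash
sed -i "s/np.array(m\['rotation'\])/R.from_euler('xyz',m['rotation']).as_matrix()/" h.py
python3 -c "
import cv2
for f in('top0','side0'):
  cv2.imwrite('pics/%s_b.png'%f,cv2.resize(cv2.imread('pics/%s.png'%f),(800,500),interpolation=cv2.INTER_CUBIC))"
```

```text
(no output)
```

View pics/top0_b.png

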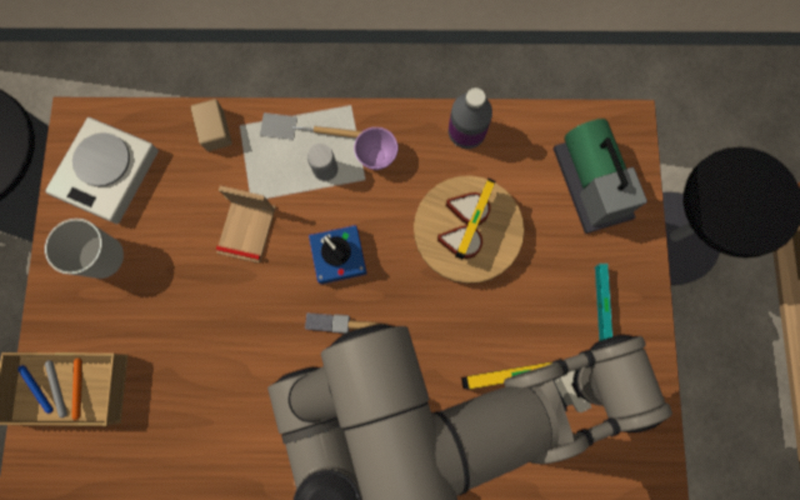

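View pics/side0_b.png

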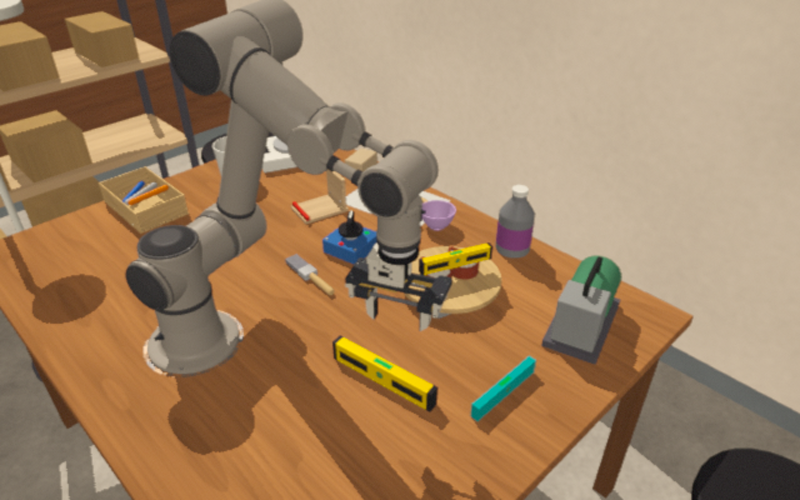

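The top view shows the level at about (477,218), from (492,182) to (461,258). The rest is at (247,225), with the red strip at (240,253) and the wall at (246,193). The knob is at (337,248) with its pointer towards the upper left. The larger yellow level lies under the arm and the turquoise one is at (605,300); neither is needed.

Run:
```python
from h import *
im=cv2.imread('pics/top0.png'); P=cloud('top0'); s=.8
hsv=cv2.cvtColor(im,cv2.COLOR_BGR2HSV)
x,y,z=P[...,0],P[...,1],P[...,2]
def rep(n,m):
    q=P[m]; c,sz,a=cv2.minAreaRect(q[:,:2].astype(np.float32)*1000)
    print(n,m.sum(),'ctr',np.round(c,1),'size',np.round(sz,1),'a',round(a,1),'zmed',np.median(q[:,2]).round(4),cv2.boxPoints((c,sz,a)).round(0).tolist())
def win(u0,v0,u1,v1):
    m=np.zeros(z.shape,bool); m[int(v0*s):int(v1*s),int(u0*s):int(u1*s)]=1; return m
rep('level',win(440,165,510,275)&(z>.105)&(z<.14))
rep('moulds',win(430,175,510,275)&(z>.07)&(z<.09))
rep('rest base',win(205,180,290,270)&(z>.005)&(z<.03))
rep('rest red',win(205,235,290,270)&((hsv[...,0]<8)|(hsv[...,0]>172))&(hsv[...,1]>150))
rep('rest wall',win(205,170,290,270)&(z>.1)&(z<.13))
rep('box',win(300,215,375,290)&(z>.035)&(z<.055))
rep('knob disc',win(300,215,375,290)&(z>.066)&(z<.085))
rep('knob bar',win(300,215,375,290)&(z>.1)&(z<.12))
def crop(f,u0,v0,u1,v1,k): return cv2.resize(cv2.imread(f'pics/{f}.png')[v0:v1,u0:u1],None,fx=k,fy=k,interpolation=cv2.INTER_CUBIC)
a=crop('top0',165,140,305,240,5); cv2.imwrite('pics/c1.png',a)
```

```text
level 467 ctr [ 598.5 -302.1] size [ 20.3 199.2] a 67.0 zmed 0.1215 [[503.0, -273.0], [686.0, -350.0], [694.0, -332.0], [511.0, -254.0]]
moulds 926 ctr [ 590.5 -276.9] size [107.  171.3] a 76.3 zmed 0.0774 [[495.0, -309.0], [661.0, -349.0], [686.0, -245.0], [520.0, -205.0]]
rest base 2143 ctr [606.  263.3] size [237.2 215.2] a 2.5 zmed 0.011 [[483.0, 366.0], [492.0, 151.0], [729.0, 161.0], [720.0, 376.0]]
rest red 132 ctr [530.1 276. ] size [109.5  10.4] a 77.4 zmed 0.0235 [[513.0, 224.0], [523.0, 221.0], [547.0, 328.0], [537.0, 331.0]]
rest wall 196 ctr [655.1 249. ] size [111.2  13. ] a 77.1 zmed 0.1161 [[636.0, 196.0], [649.0, 193.0], [674.0, 302.0], [661.0, 305.0]]
box 1065 ctr [525.8  28.3] size [121.6 120.5] a 12.8 zmed 0.0468 [[453.0, 74.0], [480.0, -44.0], [598.0, -17.0], [572.0, 100.0]]
knob disc 332 ctr [525.3  27.6] size [69.2 69.3] a 86.7 zmed 0.076 [[489.0, -5.0], [558.0, -9.0], [562.0, 60.0], [493.0, 64.0]]
knob bar 125 ctr [525.9  27.6] size [64.4 16.1] a 41.4 zmed 0.1115 [[496.0, 12.0], [507.0, 0.0], [555.0, 43.0], [545.0, 55.0]]
```

View pics/c1.png

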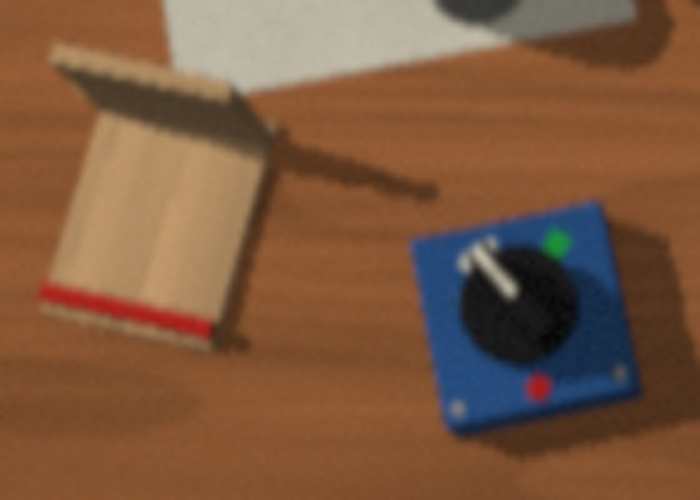

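The crop shows the red strip from (40,293) to (213,330) and the wall top from (52,48) to (235,92). The pointer runs from (515,293) to (475,245), and the green mark is at (558,243). The fits agree to about 1 mm.

Next I compute the move to above the level.

```bash
cat >> h.py <<'E'
def go(p,Rt,st=None):
    "print shift (cm) & rotvec in tool axes from current pose to target"
    st=st or robot.observe(); r=rt(st)
    print('t',round(st['time'],2),'shift',np.round(r.inv().apply(np.array(p)-st['tool_pos'])*100,2),'rot',np.round((r.inv()*Rt).as_rotvec(),4), 'F',np.round(st['contact_force'],1))
def down(yaw,tilt=0): return R.from_euler('z',yaw)*R.from_euler('y',-tilt)*R.from_euler('x',np.pi)
E
python3 -c "
from h import *
print(down(0,.785).as_matrix().round(2))
go([.5985,-.302,.22],down(-.400))"
```

```text
[[ 0.71 -0.    0.71]
 [ 0.   -1.   -0.  ]
 [ 0.71  0.   -0.71]]
t 0.1 shift [40.87  0.68  2.31] rot [-1.400e-03  5.000e-04  8.478e-01] F [0.3 0.1 0.3]
```

Call:
play_rows(
  rows=[
    [40.87,0.68,2.31,-0.0014,0,0.848,0.7],
    [40.87,0.68,2.31,-0.0014,0,0.848,0.7],
    [40.87,0.68,2.31,-0.0014,0,0.848,0.7],
    [40.87,0.68,2.31,-0.0014,0,0.848,0.7],
    [40.87,0.68,2.31,-0.0014,0,0.848,0.7],
    [40.87,0.68,2.31,-0.0014,0,0.848,0.7],
    [40.87,0.68,2.31,-0.0014,0,0.848,0.7],
    [40.87,0.68,2.31,-0.0014,0,0.848,0.7],
    [40.87,0.68,2.31,-0.0014,0,0.848,0.7],
    [40.87,0.68,2.31,-0.0014,0,0.848,0.7],
    [40.87,0.68,2.31,-0.0014,0,0.848,0.7],
    [40.87,0.68,2.31,-0.0014,0,0.848,0.7],
    [40.87,0.68,2.31,-0.0014,0,0.848,0.7],
    [40.87,0.68,2.31,-0.0014,0,0.848,0.7],
  ],
)

```text
time: 1.5
tool_pos: [0.5979, -0.3034, 0.2211]
tool_rot: [3.14, -0.001, -0.402]
contact_force: [-0.3, 0.3, 0.3]
opening: 0.0647
grip_force: 0.0
```

Run:
```python
from h import *
im,_=shot('wrist','w1'); P=cloud('w1'); hsv=cv2.cvtColor(im,cv2.COLOR_RGB2HSV)
m=(P[...,2]>.107)&(P[...,2]<.13)&(np.hypot(P[...,0]-.5985,P[...,1]+.302)<.12)
q=P[m]; c=cv2.minAreaRect(q[:,:2].astype(np.float32)*1000); print(m.sum(),np.round(c[0],1),np.round(c[1],1),c[2],np.median(q[:,2]))
cv2.imwrite('pics/w1m.png',np.where(m[...,None],im[:,:,::-1],im[:,:,::-1]//2))
go([.5985,-.302,.105],down(-.400))
```

```text
5046 [ 609. -311.] [ 20.1 175.6] 67.08734130859375 0.11980960338303957
t 1.55 shift [-1.000e-02 -1.500e-01  1.161e+01] rot [ 0.0014 -0.001  -0.0016] F [-0.1 -0.2  0.5]
```

View pics/w1m.png

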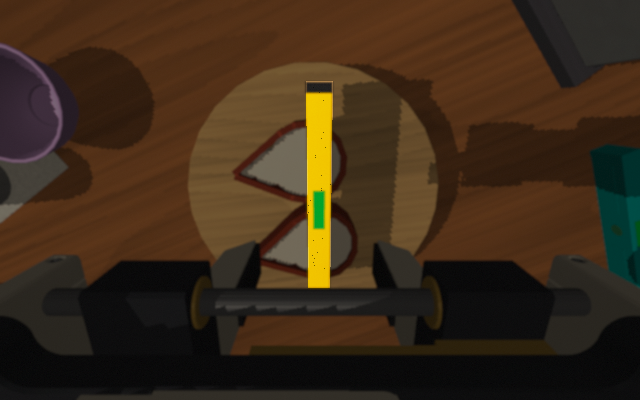

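The wrist view shows the level at columns 307–332 (centre about 319). It is nearly centred between the finger pads, whose midpoint is about 317. I'll descend with the average of the two cameras' offsets and grip.

Call:
play_rows(
  rows=[
    [0,0.05,4,0,0,0,0.6],
    [0,0.05,8,0,0,0,0.55],
    [0,0.05,10,0,0,0,0.55],
    [0,0.05,11.5,0,0,0,0.55],
    [0,0.05,11.5,0,0,0,0.55],
    [0,0.05,11.5,0,0,0,0.4],
    [0,0.05,11.5,0,0,0,0.3],
    [0,0.05,11.5,0,0,0,0.25],
    [0,0.05,11.5,0,0,0,0.2],
    [0,0.05,11.5,0,0,0,0.1],
    [0,0.05,11.5,0,0,0,0.1],
    [0,0.05,11.5,0,0,0,0.1],
    [0,0.05,11.5,0,0,0,0.1],
  ],
  squeeze=30,
)

```text
time: 2.85
tool_pos: [0.5987, -0.3034, 0.1065]
tool_rot: [3.14, -0.002, -0.4]
contact_force: [-1.6, -1.6, 4.7]
opening: 0.0193
grip_force: 30.0
```

Call:
play_rows(
  rows=[
    [0,0,-0.5,0,0,0,0.1],
    [0,0,-1,0,0,0,0.1],
    [0,0,-2,0,0,0,0.1],
    [0,0,-4,0,0,0,0.1],
    [0,0,-8,0,0,0,0.1],
    [0,0,-12,0,0,0,0.1],
    [0,0,-16,0,0,0,0.1],
    [0,0,-16,0,0,0,0.1],
    [0,0,-16,0,0,0,0.1],
    [0,0,-16,0,0,0,0.1],
  ],
)

```text
time: 3.85
tool_pos: [0.5979, -0.3023, 0.264]
tool_rot: [3.141, 0.002, -0.4]
contact_force: [-0.7, 0.2, -2.2]
opening: 0.0195
grip_force: 30.0
```

Run:
```python
from h import *
st=robot.observe()
for n,f in(('top','top1'),('wrist','w2'),('side','side1')):
    im,_=shot(n,f); P=cloud(f); hsv=cv2.cvtColor(im,cv2.COLOR_RGB2HSV)
    m=(np.linalg.norm(P-[.598,-.302,.265],axis=-1)<.13)&(hsv[...,1]>170)&(abs(hsv[...,0].astype(int)-26)<8)
    q=rt(st).inv().apply(P[m]-st['tool_pos'])*1000
    print(f,m.sum(),np.percentile(q,[1,25,50,75,99],axis=0).round(1).tolist())
    if len(q)>20:
        l=cv2.fitLine(q.astype(np.float32),cv2.DIST_HUBER,0,.01,.01).ravel(); print(l.round(3))
P=cloud('top1');P0=cloud('top0')
for Q in (P0,P):
    m=np.zeros((400,640),bool); m[140:220,344:408]=1; m&=(Q[...,2]>.07)&(Q[...,2]<.09); print(cv2.minAreaRect(Q[m][:,:2].astype(np.float32)*1000),m.sum())
cv2.imwrite('pics/t1c.png',cv2.resize(cv2.imread('pics/top1.png')[110:230,300:460],None,fx=4,fy=4,interpolation=2))
cv2.imwrite('pics/s1c.png',cv2.resize(cv2.imread('pics/side1.png')[100:260,240:440],None,fx=4,fy=3.75,interpolation=2))
```

```text
top1 35 [[-33.3, -11.3, -17.6], [-27.6, -6.9, -16.8], [-22.9, -2.5, -15.1], [-19.9, 1.7, -13.3], [-2.8, 5.6, -9.1]]
[  0.827  -0.548   0.127 -24.251  -2.602 -15.213]
w2 13596 [[-31.3, -34.6, -81.1], [22.0, -5.7, -67.9], [33.2, 0.9, -13.1], [65.3, 7.4, -12.6], [91.2, 39.5, -11.3]]
[ 9.9900e-01 -1.0000e-02  5.2000e-02  5.1675e+01  2.0800e-01 -1.4292e+01]
side1 426 [[-93.9, -9.0, -17.7], [-67.3, 5.7, -12.4], [-36.6, 8.1, 2.4], [9.7, 10.0, 16.6], [93.2, 13.7, 24.7]]
[  0.988   0.017   0.153 -14.909   8.072   3.994]
((590.5375366210938, -276.857177734375), (106.98756408691406, 171.2753143310547), 76.2838363647461) 926
((640.9070434570312, -301.4610900878906), (89.33903503417969, 17.07598304748535), 56.22660827636719) 60
```

View pics/s1c.png

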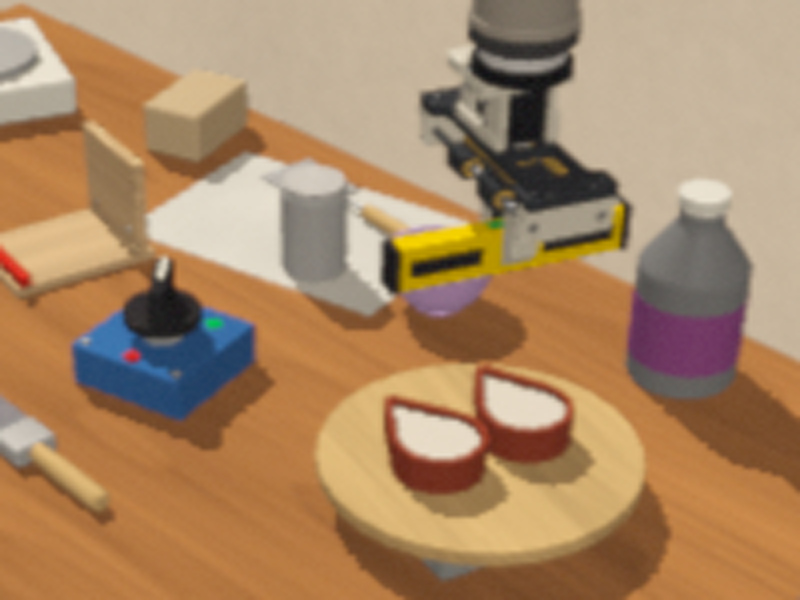

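The side view shows the level held about level and centred in the gripper, with both moulds standing clear below it. Next I check the level's pitch in the hand and compute the path to the rest.

Run:
```python
from h import *
m_,st=np.load('pics/w2_m.npy',allow_pickle=True)
im=cv2.imread('pics/w2.png'); P=cloud('w2'); hsv=cv2.cvtColor(im,cv2.COLOR_BGR2HSV)
q=rt(st).inv().apply((P-st['tool_pos']).reshape(-1,3))*1000
m=(abs(q[:,2]+13)<7)&(abs(q[:,1])<14)&(q[:,0]>15)&(q[:,0]<130)
k=np.polyfit(q[m,0],q[m,2],1); print('top face slope,z0',k,m.sum(),'x far end',np.percentile(q[m,0],[0.5,99.5]),'y med',np.median(q[m,1]))
k2=np.polyfit(q[m,0],q[m,1],1);print('yaw',k2)
# side: lower/upper edge slope in the side view
# rest pose, target
a=np.arctan2(105,103); yaw=-.2225; ex=np.array([np.cos(yaw),np.sin(yaw)]); o=np.array([.5902,.2631])
def tcp(th,cx,cz,L=0):  # lowest corner at (cx,cz) mm in rest, TCP at level x=L, 26.5 above underside
    u=np.array([np.cos(th),np.sin(th)]); n=np.array([-np.sin(th),np.cos(th)])
    p=np.array([cx,cz])+(100+L)*u+26.5*n; return np.r_[o+ex*p[0]/1000,p[1]/1000]
print('a',a)
print(tcp(a,-43,10), tcp(a,-43,10)+[0,0,.1])
go([.43,.02,.27],down(yaw,0.2))
go(tcp(a,-43,10)+[0,0,.1],down(yaw,a))
```

```text
top face slope,z0 [ 4.77215086e-04 -1.32454474e+01] 9489 x far end [15.65771968 99.63525216] y med 0.03414855720083795
yaw [-0.00064153  0.24713582]
a 0.7950132516971509
[0.59810998 0.2613104  0.09994458] [0.59810998 0.2613104  0.19994458]
t 4.0 shift [-28.04 -23.16  -0.56] rot [ 0.0183  0.2022 -0.1771] F [ 0.9  0.1 -2. ]
t 4.0 shift [-21.94 -51.94   6.41] rot [ 0.0711  0.7956 -0.1681] F [ 0.9  0.1 -2. ]
```

Call:
play_rows(
  rows=[
    [-21.94,-51.94,6.41,0.0711,0.7956,-0.1681,0.1],
    [-21.94,-51.94,6.41,0.0711,0.7956,-0.1681,0.1],
    [-21.94,-51.94,6.41,0.0711,0.7956,-0.1681,0.1],
    [-21.94,-51.94,6.41,0.0711,0.7956,-0.1681,0.1],
    [-21.94,-51.94,6.41,0.0711,0.7956,-0.1681,0.1],
    [-21.94,-51.94,6.41,0.0711,0.7956,-0.1681,0.1],
    [-21.94,-51.94,6.41,0.0711,0.7956,-0.1681,0.1],
    [-21.94,-51.94,6.41,0.0711,0.7956,-0.1681,0.1],
    [-21.94,-51.94,6.41,0.0711,0.7956,-0.1681,0.1],
    [-21.94,-51.94,6.41,0.0711,0.7956,-0.1681,0.1],
    [-21.94,-51.94,6.41,0.0711,0.7956,-0.1681,0.1],
    [-21.94,-51.94,6.41,0.0711,0.7956,-0.1681,0.1],
    [-21.94,-51.94,6.41,0.0711,0.7956,-0.1681,0.1],
    [-21.94,-51.94,6.41,0.0711,0.7956,-0.1681,0.1],
    [-21.94,-51.94,6.41,0.0711,0.7956,-0.1681,0.1],
    [-21.94,-51.94,6.41,0.0711,0.7956,-0.1681,0.1],
    [-21.94,-51.94,6.41,0.0711,0.7956,-0.1681,0.1],
    [-21.94,-51.94,6.41,0.0711,0.7956,-0.1681,0.1],
  ],
)

```text
time: 5.8
tool_pos: [0.6037, 0.2624, 0.2128]
tool_rot: [3.138, -0.768, -0.222]
contact_force: [0.0, -0.3, -1.3]
opening: 0.0197
grip_force: 30.0
```

```bash
cat >> h.py <<'E'
A=np.arctan2(105,103); YAW=-.2225; EX=np.array([np.cos(YAW),np.sin(YAW)]); O=np.array([.5902,.2631])
def tcp(th,cx,cz,L=0):
    u=np.array([np.cos(th),np.sin(th)]); n=np.array([-np.sin(th),np.cos(th)])
    p=np.array([cx,cz])+(100+L)*u+26.5*n; return np.r_[O+EX*p[0]/1000,p[1]/1000]
E
python3 - <<'E'
from h import *
st=robot.observe();print(st['tool_pos'],st['tool_rot'],st['qvel'].round(3),st['qpos'].round(2))
go(tcp(A,-42,30),down(YAW,A))
E
```

```text
[0.603711   0.26236329 0.21284804] [ 3.13773399 -0.76839684 -0.22228358] [-0.009 -0.009 -0.003 -0.002 -0.     0.003] [ 0.51  0.43  1.74 -1.    0.59  3.05]
t 5.8 shift [-6.76  0.2   6.39] rot [0.0037 0.0266 0.0002] F [ 0.  -0.3 -1.3]
```

Joint 4 is at its limit of -1 with the tool tilted 45° at the rest. I'll set the level down on free table and grip it again with the tool tilted about 20° relative to it, so the tool stays steeper when placing.

Run:
```python
from h import *
P=cloud('top1'); m=(abs(P[...,0]-.39)<.16)&(abs(P[...,1]-.235)<.12)&(P[...,2]>.008)
q=P[m]; print(m.sum(), q.min(0),q.max(0)) if m.any() else print('free')
r=np.hypot(q[:,0]-.38,q[:,1]-.235); print(np.sort(r)[:5])
go([.38,.235,.17],down(.55,0))
```

```text
473 [0.23052712 0.11549828 0.00800196] [0.54994895 0.35495595 0.46635479]
[0.00424092 0.0065499  0.00873823 0.0111856  0.01733488]
t 5.8 shift [-18.23   7.65 -11.64] rot [ 0.2999 -0.7277 -0.7346] F [ 0.  -0.3 -1.3]
```

Run:
```python
from h import *
for f in('top0','top1'):
  P=cloud(f); r=np.hypot(P[...,0]-.38,P[...,1]-.235); m=(r<.13)&(P[...,2]>.006); q=P[m]
  print(f,m.sum()); print(np.c_[q,r[m]][np.argsort(r[m])][::12].round(3))
```

```text
top0 657
[[0.373 0.236 0.01  0.007]
 [0.398 0.232 0.008 0.018]
 [0.37  0.258 0.007 0.025]
 [0.358 0.215 0.006 0.03 ]
 [0.406 0.257 0.009 0.034]
 [0.343 0.244 0.008 0.038]
 [0.352 0.205 0.006 0.041]
 [0.386 0.192 0.007 0.044]
 [0.41  0.272 0.008 0.048]
 [0.331 0.237 0.008 0.049]
 [0.425 0.261 0.01  0.052]
 [0.361 0.285 0.007 0.054]
 [0.331 0.262 0.006 0.056]
 [0.422 0.193 0.008 0.059]
 [0.319 0.236 0.009 0.061]
 [0.397 0.297 0.006 0.064]
 [0.316 0.245 0.008 0.065]
 [0.438 0.201 0.007 0.067]
 [0.31  0.227 0.007 0.071]
 [0.333 0.292 0.008 0.074]
 [0.385 0.311 0.006 0.076]
 [0.416 0.165 0.01  0.079]
 [0.404 0.159 0.007 0.08 ]
 [0.459 0.26  0.01  0.083]
 [0.301 0.205 0.007 0.085]
 [0.325 0.167 0.007 0.087]
 [0.346 0.153 0.007 0.089]
 [0.435 0.163 0.007 0.09 ]
 [0.413 0.322 0.007 0.093]
 [0.404 0.143 0.007 0.095]
 [0.425 0.32  0.006 0.096]
 [0.407 0.141 0.007 0.098]
 [0.398 0.137 0.009 0.1  ]
 [0.372 0.337 0.009 0.102]
 [0.342 0.332 0.007 0.105]
 [0.274 0.243 0.006 0.106]
 [0.392 0.128 0.007 0.108]
 [0.337 0.134 0.006 0.109]
 [0.295 0.163 0.006 0.111]
 [0.277 0.28  0.007 0.113]
 [0.488 0.2
[... 595 characters left out ...]
0.422 0.279 0.009 0.061]
 [0.376 0.298 0.006 0.064]
 [0.444 0.253 0.007 0.067]
 [0.422 0.292 0.008 0.071]
 [0.307 0.23  0.006 0.073]
 [0.342 0.302 0.007 0.077]
 [0.333 0.301 0.007 0.081]
 [0.425 0.305 0.006 0.083]
 [0.303 0.278 0.006 0.088]
 [0.394 0.324 0.006 0.09 ]
 [0.354 0.324 0.008 0.092]
 [0.286 0.244 0.008 0.095]
 [0.306 0.299 0.007 0.098]
 [0.28  0.231 0.01  0.1  ]
 [0.469 0.286 0.007 0.102]
 [0.44  0.321 0.007 0.105]
 [0.412 0.338 0.007 0.108]
 [0.376 0.344 0.006 0.109]
 [0.456 0.318 0.01  0.112]
 [0.345 0.345 0.008 0.115]
 [0.3   0.32  0.008 0.117]
 [0.487 0.289 0.01  0.12 ]
 [0.4   0.355 0.008 0.121]
 [0.345 0.354 0.008 0.124]
 [0.288 0.322 0.008 0.127]
 [0.45  0.344 0.007 0.129]]
```

Those points are only table depth noise, so the spot is free. I'll move there.

Call:
play_rows(
  rows=[
    [-18.23,7.65,-11.64,0.2999,-0.7277,-0.7346,0.1],
    [-18.23,7.65,-11.64,0.2999,-0.7277,-0.7346,0.1],
    [-18.23,7.65,-11.64,0.2999,-0.7277,-0.7346,0.1],
    [-18.23,7.65,-11.64,0.2999,-0.7277,-0.7346,0.1],
    [-18.23,7.65,-11.64,0.2999,-0.7277,-0.7346,0.1],
    [-18.23,7.65,-11.64,0.2999,-0.7277,-0.7346,0.1],
    [-18.23,7.65,-11.64,0.2999,-0.7277,-0.7346,0.1],
    [-18.23,7.65,-11.64,0.2999,-0.7277,-0.7346,0.1],
    [-18.23,7.65,-11.64,0.2999,-0.7277,-0.7346,0.1],
    [-18.23,7.65,-11.64,0.2999,-0.7277,-0.7346,0.1],
    [-18.23,7.65,-11.64,0.2999,-0.7277,-0.7346,0.1],
    [-18.23,7.65,-11.64,0.2999,-0.7277,-0.7346,0.1],
    [-18.23,7.65,-11.64,0.2999,-0.7277,-0.7346,0.1],
  ],
)

```text
time: 7.1
tool_pos: [0.3795, 0.236, 0.1701]
tool_rot: [3.141, -0.001, 0.551]
contact_force: [-0.2, 0.3, -0.9]
opening: 0.0203
grip_force: 30.0
```

Run:
```python
from h import *
st=robot.observe();print(st['tool_pos'],st['tool_rot'],st['qvel'].round(3),st['qpos'].round(2))
go([.38,.235,.028],down(.55,0))
```

```text
[0.37954652 0.23601793 0.17013469] [ 3.14129874e+00 -1.33186215e-03  5.51343968e-01] [ 0.001  0.005 -0.009  0.003  0.002 -0.006] [ 0.38  0.28  1.84 -0.    1.02  1.4 ]
t 7.1 shift [-0.03  0.11 14.21] rot [ 0.0003 -0.0013  0.0013] F [-0.2  0.3 -0.9]
```

Call:
play_rows(
  rows=[
    [0,0,4,0,0,0,0.1],
    [0,0,8,0,0,0,0.1],
    [0,0,12,0,0,0,0.1],
    [0,0,13.2,0,0,0,0.1],
    [0,0,13.8,0,0,0,0.1],
    [0,0,14.1,0,0,0,0.1],
    [0,0,14.3,0,0,0,0.1],
    [0,0,14.3,0,0,0,0.1],
    [0,0,14.3,0,0,0,0.1],
  ],
)

```text
time: 8.0
tool_pos: [0.3806, 0.2363, 0.0278]
tool_rot: [3.141, -0.002, 0.551]
contact_force: [0.1, 0.0, -2.8]
opening: 0.0201
grip_force: 30.0
```

Call:
play_rows(
  rows=[
    [0,0,0.1,0,0,0,0.1],
    [0,0,0.1,0,0,0,0.25],
    [0,0,0.1,0,0,0,0.4],
    [0,0,0.1,0,0,0,0.4],
    [0,0,0.1,0,0,0,0.4],
    [0,0,0,0,-0.12,0,0.4],
    [0,0,0,0,-0.24,0,0.4],
    [0,0,0,0,-0.345,0,0.4],
    [0,0,0,0,-0.345,0,0.4],
    [0,0,0,0,-0.345,0,0.4],
  ],
)

```text
time: 9.0
tool_pos: [0.3798, 0.236, 0.0264]
tool_rot: [-3.141, 0.343, 0.552]
contact_force: [-0.1, -0.3, -0.8]
opening: 0.0363
grip_force: 0.0
```

Call:
play_rows(
  rows=[
    [0,0,-0.1,0,0,0,0.3],
    [0,0,-0.1,0,0,0,0.1],
    [0,0,-0.1,0,0,0,0.1],
    [0,0,-0.1,0,0,0,0.1],
    [0,0,-0.1,0,0,0,0.1],
    [0,0,-0.1,0,0,0,0.1],
  ],
  squeeze=35,
)

```text
time: 9.6
tool_pos: [0.3801, 0.2361, 0.0284]
tool_rot: [-3.141, 0.345, 0.552]
contact_force: [-2.1, -1.3, 6.1]
opening: 0.0197
grip_force: 35.0
```

```bash
cat >> h.py <<'E'
REL=None
def tcp2(th,cx,cz,h,L=0):
    u=np.array([np.cos(th),np.sin(th)]); n=np.array([-np.sin(th),np.cos(th)])
    p=np.array([cx,cz])+(100+L)*u+h*n; return np.r_[O+EX*p[0]/1000,p[1]/1000]
E
python3 - <<'E'
from h import *
st=robot.observe();print(st['tool_pos'],st['tool_rot'],st['opening'],st['grip_force'],st['contact_force'])
E
```

```text
[0.38009393 0.23607657 0.02841831] [-3.14147064  0.34485282  0.55152449] 0.019676457199264027 35.00121474266052 [-2.10048104 -1.28900911  6.14499219]
```

Run:
```python
from h import *
go([.38,.236,.18],down(.5515,-.345))
go(tcp2(A,-42,80,28.4),down(YAW,A-.345))
```

```text
t 9.6 shift [ -5.14  -0.   -14.26] rot [-0.0001 -0.0001  0.    ] F [-2.1 -1.3  6.1]
t 9.6 shift [ 13.87   9.25 -20.16] rot [-0.0418  0.754   0.7928] F [-2.1 -1.3  6.1]
```

Call:
play_rows(
  rows=[
    [-0.7,0,-2,0,0,0,0.1],
    [-2.1,0,-6,0,0,0,0.1],
    [-3.6,0,-10,0,0,0,0.1],
    [-5.14,0,-14.3,0,0,0,0.1],
    [13.87,9.25,-20.16,-0.0418,0.754,0.7928,0.1],
    [13.87,9.25,-20.16,-0.0418,0.754,0.7928,0.1],
    [13.87,9.25,-20.16,-0.0418,0.754,0.7928,0.1],
    [13.87,9.25,-20.16,-0.0418,0.754,0.7928,0.1],
    [13.87,9.25,-20.16,-0.0418,0.754,0.7928,0.1],
    [13.87,9.25,-20.16,-0.0418,0.754,0.7928,0.1],
    [13.87,9.25,-20.16,-0.0418,0.754,0.7928,0.1],
    [13.87,9.25,-20.16,-0.0418,0.754,0.7928,0.1],
    [13.87,9.25,-20.16,-0.0418,0.754,0.7928,0.1],
    [13.87,9.25,-20.16,-0.0418,0.754,0.7928,0.1],
    [13.87,9.25,-20.16,-0.0418,0.754,0.7928,0.1],
    [13.87,9.25,-20.16,-0.0418,0.754,0.7928,0.1],
    [13.87,9.25,-20.16,-0.0418,0.754,0.7928,0.1],
  ],
)

```text
time: 11.3
tool_pos: [0.5984, 0.2613, 0.1709]
tool_rot: [-3.141, -0.45, -0.223]
contact_force: [1.0, 0.0, -1.6]
opening: 0.0195
grip_force: 35.0
```

Run:
```python
from h import *
st=robot.observe();print(st['tool_pos'],st['tool_rot'],st['qvel'].round(3),st['qpos'].round(2))
for c in (80,20,12,10): go(tcp2(A,-42,c,28.4),down(YAW,A-.345))
shot('side','s3'); shot('top','t3')
im=cv2.imread('pics/s3.png')[80:240,200:400]
cv2.imwrite('pics/s3c.png',cv2.resize(im,None,fx=4,fy=3.75,interpolation=2))
```

```text
[0.59843352 0.26130671 0.17094634] [-3.14101824 -0.45033331 -0.22310396] [ 0.002 -0.     0.003 -0.003 -0.003  0.003] [ 0.41  0.49  1.59 -0.4   0.73  2.46]
t 11.3 shift [-0.05  0.01 -0.06] rot [-0.0003 -0.0003 -0.0005] F [ 1.   0.  -1.6]
t 11.3 shift [-2.66  0.01  5.34] rot [-0.0003 -0.0003 -0.0005] F [ 1.   0.  -1.6]
t 11.3 shift [-3.01  0.01  6.06] rot [-0.0003 -0.0003 -0.0005] F [ 1.   0.  -1.6]
t 11.3 shift [-3.09  0.01  6.24] rot [-0.0003 -0.0003 -0.0005] F [ 1.   0.  -1.6]
```

View pics/s3c.png

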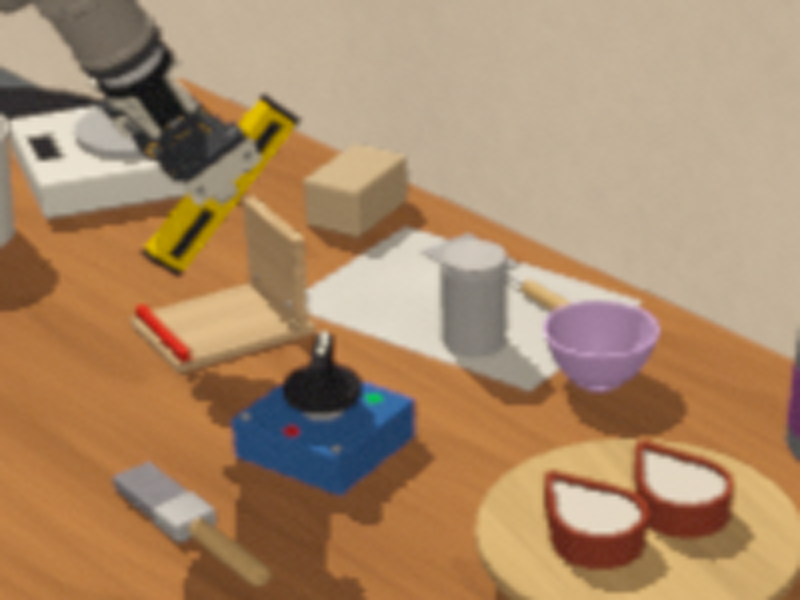

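The level is about 45° above the rest in the right direction, with its low end at (165,262) over the stop strip at (160,330). I'll descend slowly.

Call:
play_rows(
  rows=[
    [-1.3,0,2.6,0,0,0,0.1],
    [-2.45,0,4.9,0,0,0,0.1],
    [-2.66,0,5.34,0,0,0,0.1],
    [-2.85,0,5.7,0,0,0,0.1],
    [-2.95,0,5.9,0,0,0,0.1],
    [-3.03,0,6.06,0,0,0,0.1],
    [-3.03,0,6.06,0,0,0,0.1],
    [-3.03,0,6.06,0,0,0,0.1],
  ],
)

```text
time: 12.2
tool_pos: [0.5975, 0.2619, 0.1039]
tool_rot: [-3.14, -0.451, -0.223]
contact_force: [0.8, -0.6, -1.5]
opening: 0.0198
grip_force: 35.0
```

Call:
play_rows(
  rows=[
    [-0.04,0,0.09,0,0,0,0.1],
    [-0.07,0,0.15,0,0,0,0.1],
    [-0.09,0,0.2,0,0,0,0.1],
    [-0.09,0,0.2,0,0,0,0.1],
  ],
)

```text
time: 12.6
tool_pos: [0.5976, 0.2619, 0.1018]
tool_rot: [-3.14, -0.452, -0.223]
contact_force: [-3.4, -0.6, 4.5]
opening: 0.0198
grip_force: 35.0
```

Call:
play_rows(
  rows=[
    [-0.05,0,0.0,0,0,0,0.1],
    [-0.1,0,0.02,0,0,0,0.1],
    [-0.15,0,0.03,0,0,0,0.1],
    [-0.15,0,0.03,0,0,0,0.1],
  ],
)

```text
time: 13.0
tool_pos: [0.597, 0.2622, 0.1011]
tool_rot: [-3.14, -0.453, -0.223]
contact_force: [-1.0, -1.2, 6.5]
opening: 0.0199
grip_force: 35.0
```

Call:
play_rows(
  rows=[
    [-0.05,0,0.0,0,0,0,0.1],
    [-0.1,0,0.01,0,0,0,0.1],
    [-0.1,0,0.01,0,0,0,0.1],
  ],
)

```text
time: 13.3
tool_pos: [0.5967, 0.2624, 0.101]
tool_rot: [-3.139, -0.454, -0.223]
contact_force: [0.9, -1.9, 7.3]
opening: 0.0197
grip_force: 35.0
```

The foot now pushes on both base and strip, so it is seated. I'll release gently.

Call:
play_rows(
  rows=[
    [0,0,0,0,0,0,0.21],
    [0,0,0,0,0,0,0.24],
    [0,0,0,0,0,0,0.3],
    [0,0,0,0,0,0,0.4],
    [0,0,0,0,0,0,0.45],
    [0,0,0,0,0,0,0.45],
  ],
  squeeze=8,
)

```text
time: 13.9
tool_pos: [0.5951, 0.2622, 0.0992]
tool_rot: [-3.141, -0.45, -0.223]
contact_force: [1.1, -0.5, -0.2]
opening: 0.0407
grip_force: 0.0
```

Run:
```python
from h import *
shot('side','s4'); st=robot.observe(); print(st['contact_force'].round(1))
im=cv2.imread('pics/s4.png')[80:200,200:350]
cv2.imwrite('pics/s4c.png',cv2.resize(im,None,fx=5,fy=5,interpolation=2))
```

```text
[-0.7 -0.3 -0.3]
```

View pics/s4c.png

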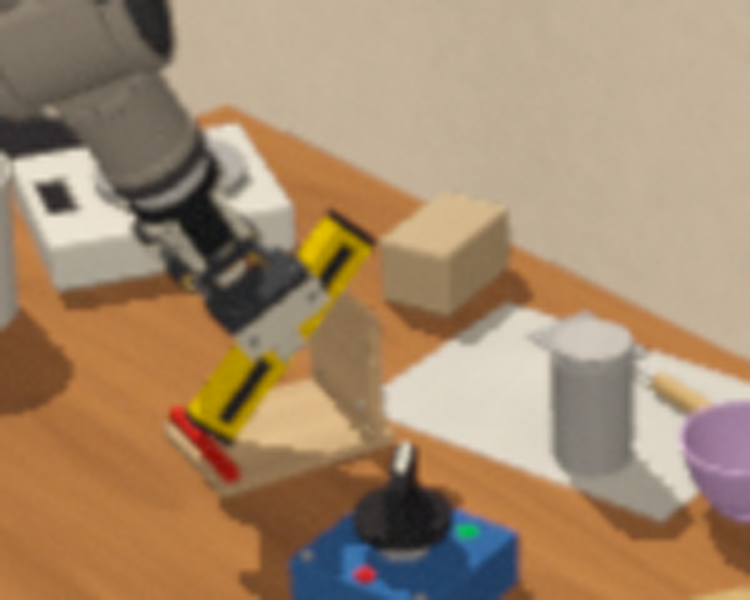

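The level leans with its foot at (210,432) against the red strip and its upper part on the wall. I'll back off along the tool axis.

Call:
play_rows(
  rows=[
    [0,0,-1.5,0,0,0,0.45],
    [0,0,-4,0,0,0,0.45],
    [0,0,-8,0,0,0,0.45],
    [0,0,-12,0,0,0,0.45],
    [0,0,-14,0,0,0,0.45],
    [0,0,-14,0,0,0,0.45],
    [0,0,-14,0,0,0,0.45],
  ],
)

```text
time: 14.65
tool_pos: [0.5355, 0.2757, 0.226]
tool_rot: [-3.14, -0.451, -0.223]
contact_force: [0.1, -0.1, 0.2]
opening: 0.0413
grip_force: 0.0
```

Run:
```python
from h import *
p,_=shot('top','t5'); P=cloud('t5'); hsv=cv2.cvtColor(p,cv2.COLOR_RGB2HSV)
m=np.zeros((400,640),bool); m[130:220,160:240]=1; m&=(abs(hsv[...,0].astype(int)-26)<6)&(hsv[...,1]>200)
q=P[m]-np.r_[O,0]; ey=np.array([-EX[1],EX[0]]); a=np.c_[q[:,:2]@EX,q[:,:2]@ey,q[:,2]]*1000
print(m.sum(),a.min(0).round(),a.max(0).round(),np.median(a,0).round())
k=a[abs(a[:,1]-np.median(a[:,1]))<8]; print(np.polyfit(k[:,0],k[:,2],1))
st=robot.observe(); print(st['tool_pos'])
go([.5258,.0278,.19],down(.725))
```

```text
288 [-17.  -8.  74.] [ 84.  14. 182.] [ 34.  -4. 141.]
[  0.87733276 105.46210513]
[0.53537704 0.27535835 0.22489827]
t 14.7 shift [ 2.56 24.36  5.12] rot [ 0.213  -0.415  -0.9309] F [ 0.3  0.3 -0.5]
```

Call:
play_rows(
  rows=[
    [2.56,24.36,5.12,0.213,-0.415,-0.931,0.45],
    [2.56,24.36,5.12,0.213,-0.415,-0.931,0.45],
    [2.56,24.36,5.12,0.213,-0.415,-0.931,0.45],
    [2.56,24.36,5.12,0.213,-0.415,-0.931,0.45],
    [2.56,24.36,5.12,0.213,-0.415,-0.931,0.45],
    [2.56,24.36,5.12,0.213,-0.415,-0.931,0.45],
    [2.56,24.36,5.12,0.213,-0.415,-0.931,0.45],
    [2.56,24.36,5.12,0.213,-0.415,-0.931,0.45],
    [2.56,24.36,5.12,0.213,-0.415,-0.931,0.45],
    [2.56,24.36,5.12,0.213,-0.415,-0.931,0.45],
    [2.56,24.36,5.12,0.213,-0.415,-0.931,0.45],
  ],
)

```text
time: 15.8
tool_pos: [0.5259, 0.0279, 0.1891]
tool_rot: [-3.141, -0.0, 0.722]
contact_force: [-0.4, -0.1, -0.1]
opening: 0.0414
grip_force: 0.0
```

Run:
```python
from h import *
st=robot.observe(); print(st['tool_pos'],st['qpos'].round(2))
im,_=shot('wrist','w5'); P=cloud('w5'); m=(P[...,2]>.1)&(P[...,2]<.12)&(np.hypot(P[...,0]-.526,P[...,1]-.028)<.05); q=P[m]
print(m.sum(),cv2.minAreaRect(q[:,:2].astype(np.float32)*1000))
go([.5255,.0278,.097],down(.725))
```

```text
[0.52590328 0.02793468 0.18908768] [-0.09  0.4   1.6   0.    1.14  0.76]
1637 ((525.7385864257812, 25.8839111328125), (64.21947479248047, 15.991419792175293), 41.689552307128906)
t 15.85 shift [-0.04  0.01  9.25] rot [-0.0005 -0.0005 -0.0023] F [-0.1  0.7 -0.1]
```

Call:
play_rows(
  rows=[
    [-0.07,0.07,4,0,0,0,0.45],
    [-0.07,0.07,8,0,0,0,0.45],
    [-0.07,0.07,9.2,0,0,0,0.45],
    [-0.07,0.07,9.2,0,0,0,0.45],
    [-0.07,0.07,9.2,0,0,0,0.3],
    [-0.07,0.07,9.2,0,0,0,0.15],
    [-0.07,0.07,9.2,0,0,0,0.08],
    [-0.07,0.07,9.2,0,0,0,0.08],
    [-0.07,0.07,9.2,0,0,0,0.08],
    [-0.07,0.07,9.2,0,0,0,0.08],
    [-0.07,0.07,9.2,0,0,0,0.08],
  ],
  squeeze=35,
)

```text
time: 16.95
tool_pos: [0.5267, 0.0273, 0.0989]
tool_rot: [3.141, -0.002, 0.725]
contact_force: [1.2, 2.8, 4.6]
opening: 0.0161
grip_force: 35.0
```

Call:
play_rows(
  rows=[
    [0,0,0.4,0,0,0,0.08],
    [0,0,0.8,0,0,0,0.08],
    [0,0,1.1,0,0,0,0.08],
    [0,0,1.25,0,0,0,0.08],
    [0,0,1.25,0,0,0,0.08],
    [0,0,1.25,0,0,0,0.08],
  ],
)

```text
time: 17.55
tool_pos: [0.5267, 0.0273, 0.0866]
tool_rot: [3.141, -0.002, 0.725]
contact_force: [-0.6, 2.6, 8.5]
opening: 0.0155
grip_force: 35.0
```

Call:
play_rows(
  rows=[
    [0,0,0,0,0,0.14,0.08],
    [0,0,0,0,0,0.28,0.08],
    [0,0,0,0,0,0.42,0.08],
    [0,0,0,0,0,0.56,0.08],
    [0,0,0,0,0,0.7,0.08],
    [0,0,0,0,0,0.84,0.08],
    [0,0,0,0,0,0.96,0.08],
    [0,0,0,0,0,1.06,0.08],
    [0,0,0,0,0,1.15,0.08],
    [0,0,0,0,0,1.15,0.08],
    [0,0,0,0,0,1.15,0.08],
  ],
)

```text
time: 18.65
tool_pos: [0.5271, 0.0244, 0.0868]
tool_rot: [3.139, -0.004, -0.424]
contact_force: [-0.5, -11.2, 8.9]
opening: 0.016
grip_force: 35.0
```

Call:
play_rows(
  rows=[
    [0,0,-0.4,0,0,0,0.08],
    [0,0,-0.8,0,0,0,0.08],
    [0,0,-1.2,0,0,0,0.08],
    [0,0,-1.2,0,0,0,0.08],
    [0,0,-1.2,0,0,0,0.08],
  ],
)

```text
time: 19.15
tool_pos: [0.5271, 0.0244, 0.0985]
tool_rot: [3.139, -0.004, -0.425]
contact_force: [-0.5, -10.4, 3.8]
opening: 0.0158
grip_force: 35.0
```

Now I open, rise and check.

Call:
play_rows(
  rows=[
    [0,0,0,0,0,0,0.2],
    [0,0,0,0,0,0,0.3],
    [0,0,0,0,0,0,0.45],
    [0,0,0,0,0,0,0.45],
    [0,0,-2,0,0,0,0.45],
    [0,0,-6,0,0,0,0.45],
    [0,0,-10,0,0,0,0.45],
    [-4,0,-14,0,0,0,0.45],
    [-8,0,-16,0,0,0,0.45],
    [-8,0,-16,0,0,0,0.45],
    [-8,0,-16,0,0,0,0.45],
  ],
)

```text
time: 20.25
tool_pos: [0.453, 0.0605, 0.2587]
tool_rot: [-3.14, -0.003, -0.424]
contact_force: [0.9, 0.7, 1.3]
opening: 0.0415
grip_force: 0.0
```

Run:
```python
from h import *
for n,f in(('wrist','w6'),('side','s6'),('top','t6')): shot(n,f)
for f in('w6','t6'):
    P=cloud(f); m=(P[...,2]>.098)&(P[...,2]<.125)&(np.hypot(P[...,0]-.526,P[...,1]-.028)<.05); q=P[m]
    if m.sum()>10: print(f,m.sum(),cv2.minAreaRect(q[:,:2].astype(np.float32)*1000),np.median(q[:,2]))
P=cloud('t6');m=np.zeros((400,640),bool); m[140:220,344:408]=1; m&=(P[...,2]>.07)&(P[...,2]<.09); print(cv2.minAreaRect(P[m][:,:2].astype(np.float32)*1000))
print(-np.degrees(.4255)+90)
a=cv2.resize(cv2.imread('pics/s6.png')[80:260,190:450],None,fx=3,fy=3,interpolation=2); cv2.imwrite('pics/s6c.png',a)
```

```text
w6 1252 ((525.0473022460938, 24.18593406677246), (16.00301742553711, 63.743324279785156), 65.89727783203125) 0.1097877101356597
t6 100 ((532.6444091796875, 25.129655838012695), (17.5660343170166, 51.626190185546875), 65.17266845703125) 0.11119546926273294
((596.494873046875, -278.605712890625), (107.11932373046875, 163.53819274902344), 76.0413818359375)
65.62064581718347
```

View pics/s6c.png

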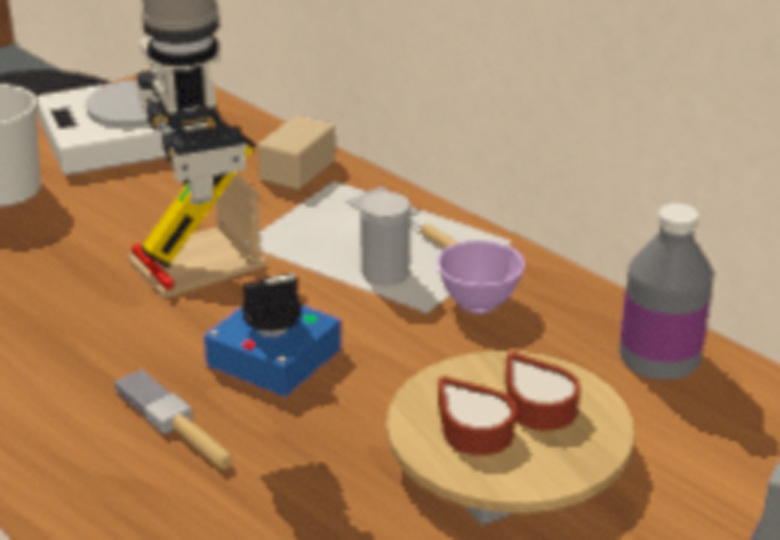

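The knob is fully up (0.110 m) at the run mark: the fit gives 65.9° against the 65.6° wanted. The level leans against the wall, and the moulds, can and bowl look unmoved.

```bash
python3 -c "
from cell import robot
print(robot.hand_in())"
```

```text
the job is handed in; nothing more can be done
None
```

The job is handed in: the level leans by itself in the rest, foot against the red strip, and the knob is up at the green run mark; the moulds, can and bowl look undisturbed in the last pictures.

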